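Do up the loose wing nut of the plant press

ROBOT

A 6-joint arm with a two-finger parallel gripper is mounted at the origin on the work surface. World frame = base frame: x ahead of the robot, y to its left, z up, the work surface at z = 0. Lengths are in m, angles in rad, forces in N, time in s.
With the tool pointing down it reaches from about 0.425 to 1.125 m from the base axis. Payload 14.9 kg.
Tool frame: the origin (TCP) lies midway between the tips of the shut fingers; the grasp point (between the pads) lies behind it (bot.hold_point_z is the z of the grasp point in the tool frame, in m); z points along the fingers, y is the line along which they close (so a half turn about z gives the same grasp; the last joint's range is limited). The gripper opens to 91 mm and grips with 3 to 60 N. Pads are 32 mm wide; open, the fingers measure 118 mm over their backs; the gripper's body (76 mm by 178 mm) begins 60 mm behind the grasp point.
Start: joints at [1.2, 0.379, 1.734, -0, 1.028, -0.033], TCP at [0.232, 0.66, 0.214] pointing down, gripper open.
Joint ranges: [-2.77, 2.77], [-0.74, 2.19], [0, 2.66], [-1.06, 4.2], [0.31, 2.87], [-3.08, 3.08]. Speed limits (rad/s): [1.89, 1.89, 2.39, 3.14, 3.14, 3.14].

INTERFACE

Orientations are given as a rotation vector (axis times angle).
In Python, from station import bot gives the robot as it stands. The module is installed in compiled form; this text tells all that it offers.
- The arm moves only by the shell command python3 -m handwheel 'ROWS' [FORCE]. ROWS is JSON, a list of rows, each a list of 7 numbers: the shift along the tool's x, y, z each as a share of 0.12 m, from -1 to 1, then the turn, a rotation vector about the tool's x, y, z each as a share of 180 degrees, from -1 to 1, then the opening, from -1 (shut) to 1 (fully open). In form: [[x, y, z, rx, ry, rz, claw], ...]. A call has 1 to 10 rows; each row shifts and turns the commanded pose from where the row before left it, along the tool's axes as they then stand; what a row does not reach is not made up. A row lasts 1/10 s, in which the tool goes at most 50 mm and 8.59 degrees, less where a joint would pass 70% of its speed; a pose out of reach is approached as far as the arm can. A call with a number of a shift or a turn outside -1 to 1 is refused whole. A call with a gripper value outside its range is refused whole. The fingers move at their own pace and stop on an object; FORCE is the grip in N (left out, the last holds). Time passes only in rows, so rows that do not move let the fingers close. It gives the time, the measured TCP pose, the force, the opening and the grip force at its end, in the units of the state.
- bot.get_state(): the state, without advancing time (a new reading comes with each control period).
- bot.camera(name): name is "side" or "top" or "wrist"; returns a dict with "frame" (420x560x3 uint8, red, green, blue), "depth" (420x560 float32, m along the optical axis (not along the pixel's ray), 0 where there is no reading), "mtx" (3x3 intrinsics, pixels), "k1" (the pictures are not rectified: a ray, as slopes to the right and down, at radius r is drawn at 1 + k1 r^2 times it, then the intrinsics apply), "camera_from_world" (4x4, takes a point from world to camera coordinates). Camera axes: x right, y up, looking along -z (the intrinsics and any distortion apply to the point x, -y, -z); pixel columns grow to the right and rows downward; lengths in m; the calibration is good to about 2 mm. A picture is of the moment at which its call begins.
- bot.sign_off(): hands the job in; it is judged then, once.
The state is a dict: "time_s": time; "joint_pos": joint angles; "dq": joint speeds; "joint_efforts": joint torques, N m; "eef_pos": TCP position; "tool_rot": TCP orientation; "force": force on the tool from outside, world axes, zero at the start; "ft_torque": the same for the moment, N m; "grip_width": finger opening in m; "gripper_force": force on a finger pad.
Only numpy, scipy, OpenCV 4.12 (cv2) and the standard library are available. Lean on these libraries where they do the work, as an engineer would, in place of code of your own. Each camera call takes 0.05 s, during which the arm holds its last target. There are 200 camera calls.

TASK

One of the two wing nuts on the plant press is loose and stands high on its stud. Turn it clockwise (seen from above) by pushing its wings round from behind with repeated gentle fingertip strokes, never taking it between the fingers, until it is fully home on its washer and goes no farther. Lift nothing: the press stays where it lies, the jar, the name stand and the scoop are left alone, and the hand ends clear of everything.

Things in the scene. Friction and masses are not known exactly. Their poses are not given: they have to be found in the camera images.
- press: Plant press lying loose on the table, 2.6 kg: two plywood boards 160 mm (its x) by 300 mm (its y) with blotters between; top of the upper board 60 mm above the table. Origin: centre of its underside, z up. Two 10 mm steel studs at x = 0, y = +90 and y = -90 mm end 110 mm above the table. The loose nut is on the +y stud; the equal nut on the -y stud is home and does not turn.
- handle (a point): Middle of the press's steel carrying handle: a 10 mm bar parallel to the press's y axis at x = -56 mm, 100 mm above the table, with a leg at each end (y = -125 and +125 mm). The wings just clear it; it is too close to the nuts for a finger to pass between.
- nut_turn (a joint): Turn of the loose nut in rad, growing clockwise seen from above. At value q its wings point at 90 deg - q and 270 deg - q, counter-clockwise from the press's x axis. Starts between 0.3 and 2.5; 9.5 is home, where a rubber washer stops it softly (springs back to 9.5). It sinks 8 mm a turn. Light friction (0.04 N m, about 1.5 N at the wings) holds it where it is left.
- wingnut: The loose aluminium wing nut. Origin on its axis at its underside, z up: 62 mm above the table when home, up to 12 mm higher when loose. Hub 13 mm in radius at the foot, 20 mm tall; two flat upright wings 7 mm thick along its y axis reach 40 mm from the axis, undersides about 6 mm and tops 33 mm above the origin. It can only turn and sink on its stud.
- wing_tip (a point): Outer end of one wing of the loose nut, 40 mm from the nut's axis and 20 mm above the nut's underside.
- jar: Closed amber glass jar with a black lid, 62 mm in diameter, 95 mm tall; origin at the centre of its foot. A bystander.
- tag: Name stand: a wooden block 30 x 50 x 16 mm with a thin stick and a small blank blackboard 75 mm wide (its y), 105 mm tall in all; origin at the centre of its foot. A bystander.
- scoop: Steel scoop lying flat: open pan 85 x 60 x 35 mm centred on its origin (underside), 18 mm thick handle running to 141 mm along its -x. A bystander.

How it is judged:
By the outcome, as a careful person would: the job done as asked, in the order asked, and still so for the second after the job is handed in, with the robot touching nothing.
It also fails if it takes over 67 s, if anything falls off the work surface, if the arm or the gripper's body presses on something with over 40 N, if the wrist force passes 120 N, or if a joint passes its speed limit or range.

## Working session

There is one attempt and no reset: what is moved stays moved. The work goes in short steps, Python scripts to look and compute and a shell command to move; the robot and the scene stay as the last step left them, time stands still between calls to the robot, and variables do not carry over. Pictures are saved under pics/ and viewed, at most 10 in all, crops included, and the job is handed in when it is done.

```bash
mkdir -p pics
cat > h.py <<'E'
import numpy as np, cv2
from station import bot
from scipy.spatial.transform import Rotation as R
def cloud(c):
    d=c["depth"];h,w=d.shape;v,u=np.mgrid[0:h,0:w].astype(float);K=c["mtx"]
    p=np.stack([u,v],-1).reshape(-1,1,2)
    s=cv2.undistortPoints(p,K,np.array([c["k1"],0,0,0.])).reshape(h,w,2)
    P=np.stack([s[...,0]*d,-s[...,1]*d,-d,np.ones_like(d)],-1)
    W=P@np.linalg.inv(c["camera_from_world"]).T
    W=W[...,:3];W[d==0]=np.nan
    return W
E
python3 - <<'E'
from h import *
s=bot.get_state();print(s["eef_pos"],s["tool_rot"],s["force"],bot.hold_point_z,s["time_s"])
print(R.from_rotvec(s["tool_rot"]).as_matrix().round(3))
for n in["top","side"]:
    c=bot.camera(n);cv2.imwrite(f"pics/{n}0.png",c["frame"][...,::-1]);np.save(n+".npy",cloud(c))
    print(n,np.linalg.inv(c["camera_from_world"]).round(2)[:3,3])
E
```

```text
[0.23183128 0.66006862 0.21329345] [-5.27999582e-01 -3.09668943e+00  1.71907880e-03] [ 0.19292271 -0.33788497 -0.27184922] -0.0188 0.0
[[-0.943  0.331 -0.   ]
 [ 0.331  0.943 -0.001]
 [ 0.    -0.001 -1.   ]]
top [ 0.21 -0.01  1.73]
side [-0.02 -0.75  0.8 ]
```

View pics/top0.png

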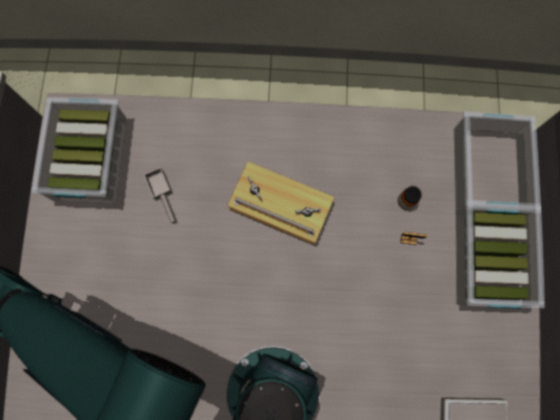

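View pics/side0.png

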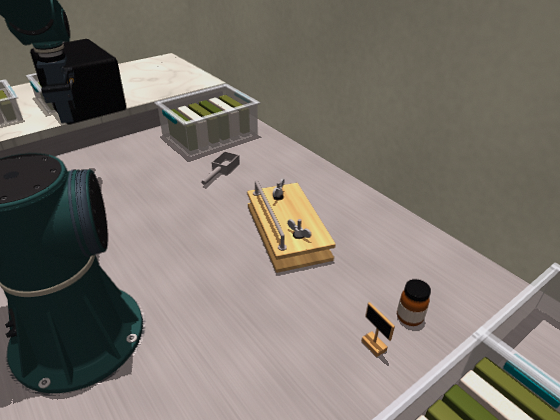

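The top view shows the press at about (282,203), with its handle on the robot side. That makes its +y nut the left one at (254,190), and the home nut is at (307,212). The jar, name stand and scoop are well away from it.

Run:
```python
from h import *
T=np.load("top.npy");S=np.load("side.npy")
W=T[150:255,220:345].reshape(-1,3)
W=W[np.isfinite(W).all(1)]
b=W[(W[:,2]>.045)&(W[:,2]<.066)]
r=cv2.minAreaRect(b[:,:2].astype(np.float32)*1000);print(r)
cs=cv2.boxPoints(r);print(cs)
c=np.array(r[0])/1000
# long axis
e1=cs[1]-cs[0];e2=cs[2]-cs[1];L=e1 if np.linalg.norm(e1)>np.linalg.norm(e2) else e2
y=L/np.linalg.norm(L); y=y if y[1]>0 else -y
x=np.array([y[1],-y[0]]);print("c",c,"yaw",np.degrees(np.arctan2(x[1],x[0])))
for nm,A in(("top",W),("side",S[150:280,230:345].reshape(-1,3))):
    A=A[np.isfinite(A).all(1)]
    q=np.c_[(A[:,:2]-c)@x,(A[:,:2]-c)@y,A[:,2]]
    hd=q[(q[:,0]<-.04)&(q[:,2]>.085)&(q[:,2]<.12)];print(nm,"handle",hd.mean(0),hd.min(0),hd.max(0),len(hd))
    for s in(1,-1):
        n=q[(abs(q[:,0])<.045)&(abs(q[:,1]-s*.09)<.05)&(q[:,2]>.073)&(q[:,2]<.13)]
        print(s,len(n),n.mean(0),n[:,2].max());print((n[np.argsort(n[:,1])][::max(1,len(n)//14)]*1000).round().tolist())
```

```text
((593.8951416015625, 6.563140869140625), (300.54473876953125, 162.29310607910156), 69.8663330078125)
[[ 465.9818   -106.594826]
 [ 618.35754  -162.45798 ]
 [ 721.8085    119.72111 ]
 [ 569.43274   175.58426 ]]
c [0.59389514 0.00656314] yaw -20.133665
top handle [-0.05673756 -0.00180506  0.1030647 ] [-0.06279341 -0.12959604  0.08671153] [-0.04961936  0.1272458   0.11397087] 281
1 95 [-0.00236595  0.08889585  0.09633525] 0.11108032636029108
[[-26.0, 58.0, 99.0], [-21.0, 64.0, 108.0], [-15.0, 70.0, 103.0], [-11.0, 75.0, 104.0], [5.0, 79.0, 79.0], [-2.0, 82.0, 98.0], [-11.0, 86.0, 88.0], [8.0, 87.0, 94.0], [-13.0, 88.0, 79.0], [3.0, 91.0, 105.0], [2.0, 94.0, 102.0], [8.0, 97.0, 91.0], [9.0, 101.0, 93.0], [11.0, 105.0, 103.0], [15.0, 110.0, 107.0], [20.0, 115.0, 105.0]]
-1 98 [-0.0012426  -0.09139302  0.08753988] 0.11402455706972336
[[15.0, -125.0, 85.0], [14.0, -119.0, 92.0], [9.0, -114.0, 88.0], [7.0, -108.0, 90.0], [2.0, -101.0, 81.0], [-6.0, -98.0, 81.0], [-2.0, -95.0, 101.0], [-3.0, -92.0, 100.0], [4.0, -89.0, 110.0], [-9.0, -85.0, 83.0], [2.0, -81.0, 76.0], [-8.0, -75.0, 89.0], [-17
[... 233 characters left out ...]

[[-24.0, 52.0, 92.0], [-22.0, 57.0, 102.0], [-25.0, 59.0, 94.0], [-15.0, 63.0, 100.0], [-6.0, 71.0, 76.0], [1.0, 75.0, 75.0], [-2.0, 77.0, 89.0], [5.0, 78.0, 76.0], [-3.0, 80.0, 94.0], [3.0, 83.0, 101.0], [-5.0, 85.0, 105.0], [-7.0, 89.0, 92.0], [15.0, 100.0, 81.0], [16.0, 103.0, 103.0], [21.0, 110.0, 94.0]]
-1 195 [-0.0016049  -0.09765858  0.08611203] 0.11090430788460981
[[16.0, -131.0, 80.0], [17.0, -126.0, 92.0], [10.0, -123.0, 92.0], [7.0, -118.0, 82.0], [6.0, -112.0, 91.0], [-4.0, -105.0, 78.0], [-3.0, -101.0, 78.0], [3.0, -98.0, 100.0], [0.0, -97.0, 103.0], [1.0, -95.0, 89.0], [-10.0, -91.0, 75.0], [-10.0, -83.0, 75.0], [-11.0, -78.0, 85.0], [-16.0, -74.0, 80.0], [-11.0, -68.0, 91.0]]
```

```bash
cat >> h.py <<'E'
YAW=np.radians(-20.1);C=np.array([.594,.0066]);Yp=np.array([-np.sin(YAW),np.cos(YAW)]);NUT=C+.09*Yp
def plan(wp,off,z,s=.033):
    """finger behind the wing at press angle wp (deg), off = lateral distance from wing centreline; remaining shift in tool mm, turn deg"""
    w=np.radians(wp)+YAW;u=np.array([np.cos(w),np.sin(w)]);n=np.array([-u[1],u[0]])
    p=np.r_[NUT+s*u+off*n,z];psi=w+np.pi/2;cx,sx=np.cos(psi),np.sin(psi)
    G=np.array([[cx,sx,0],[sx,-cx,0],[0,0,-1]])
    st=bot.get_state();M=R.from_rotvec(st["tool_rot"]).as_matrix()
    d=M.T@(p-st["eef_pos"]);r=np.degrees(R.from_matrix(M.T@G).as_rotvec())
    dg=G.T@(p-st["eef_pos"])
    print("t",st["time_s"],"pos",st["eef_pos"].round(4),"F",st["force"].round(2),"now-axes mm",(d*1000).round(1),"turn",r.round(1),"| after-turn-axes mm",(dg*1000).round(1),"q6",st["joint_pos"][5].round(2))
E
python3 -c "
from h import *
plan(51,.032,.13)"
```

```text
t 0.1 pos [0.2319 0.6601 0.2134] F [-0.14 -0.44  0.04] now-axes mm [-555.9 -360.6   83.7] turn [-0.1  0.  39.7] | after-turn-axes mm [-658.1   78.1   83.4] q6 -0.03
```

```bash
python3 -m handwheel '[[0,0,0,0,0,0.044,-1],[0,0,0,0,0,0.044,-1],[0,0,0,0,0,0.044,-1],[0,0,0,0,0,0.044,-1],[0,0,0,0,0,0.044,-1]]' 40
python3 -m handwheel '[[-0.27,0.03,0,0,0,0,-1],[-0.27,0.03,0,0,0,0,-1],[-0.27,0.03,0,0,0,0,-1],[-0.27,0.03,0,0,0,0,-1],[-0.27,0.03,0,0,0,0,-1],[-0.27,0.03,0,0,0,0,-1],[-0.27,0.03,0,0,0,0,-1],[-0.27,0.03,0,0,0,0,-1],[-0.27,0.03,0,0,0,0,-1],[-0.27,0.03,0,0,0,0,-1]]'
python3 -m handwheel '[[-0.27,0.03,0,0,0,0,-1],[-0.27,0.03,0,0,0,0,-1],[-0.27,0.03,0,0,0,0,-1],[-0.27,0.03,0,0,0,0,-1],[-0.27,0.03,0,0,0,0,-1],[-0.27,0.03,0,0,0,0,-1],[-0.27,0.03,0,0,0,0,-1],[-0.27,0.03,0,0,0,0,-1],[0,0,0,0,0,0,-1],[0,0,0,0,0,0,-1]]'
python3 -c "
from h import *
plan(51,.032,.13)
c=bot.camera('wrist');cv2.imwrite('pics/w1.png',c['frame'][...,::-1]);np.save('w1.npy',cloud(c))"
```

```text
time_s: 0.6
eef_pos: [0.2319, 0.6602, 0.2135]
tool_rot: [1.554, 2.73, -0.001]
force: [-0.2, 0.2, 0.9]
grip_width: 0.0542
gripper_force: 0.0
time_s: 1.6
eef_pos: [0.4305, 0.4002, 0.2138]
tool_rot: [-1.546, -2.735, 0.0]
force: [0.5, 0.6, 0.7]
grip_width: 0.0004
gripper_force: 0.0
time_s: 2.6
eef_pos: [0.5882, 0.1937, 0.2136]
tool_rot: [-1.547, -2.733, 0.001]
force: [-0.2, 0.1, -0.6]
grip_width: 0.0004
gripper_force: 0.0
t 2.6 pos [0.5882 0.1937 0.2136] F [-0.17  0.06 -0.56] now-axes mm [-74.9  11.7  83.6] turn [-0.  -0.   0.1] | after-turn-axes mm [-74.9  11.8  83.6] q6 -0.26
```

View pics/w1.png

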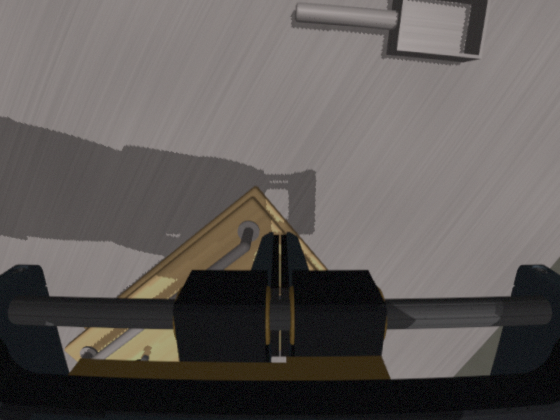

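The wrist view shows the press corner at (258,190) and a handle leg at (248,232). The nut is hidden below the fingers. I'll move in above the start of the stroke.

```bash
python3 -m handwheel '[[-0.21,0.03,0.1,0,0,0,-1],[-0.21,0.03,0.15,0,0,0,-1],[-0.2,0.04,0.2,0,0,0,-1],[0,0,0.2,0,0,0,-1],[0,0,0.05,0,0,0,-1],[0,0,0,0,0,0,-1]]'
python3 - <<'E'
from h import *
plan(51,.032,.078)
c=bot.camera('side');cv2.imwrite('pics/s1.png',cv2.resize(c['frame'][120:300,200:380,::-1],(720,720),interpolation=cv2.INTER_CUBIC)[:600]);
E
```

```text
time_s: 3.25
eef_pos: [0.6359, 0.1374, 0.1292]
tool_rot: [-1.544, -2.734, 0.002]
force: [0.8, -0.3, 0.3]
grip_width: 0.0004
gripper_force: 0.0
t 3.25 pos [0.6359 0.1374 0.1292] F [ 0.8  -0.29  0.33] now-axes mm [-2.1 -0.1 51.2] turn [-0.1 -0.   0.2] | after-turn-axes mm [-2.1 -0.2 51.2] q6 -0.37
```

View pics/s1.png

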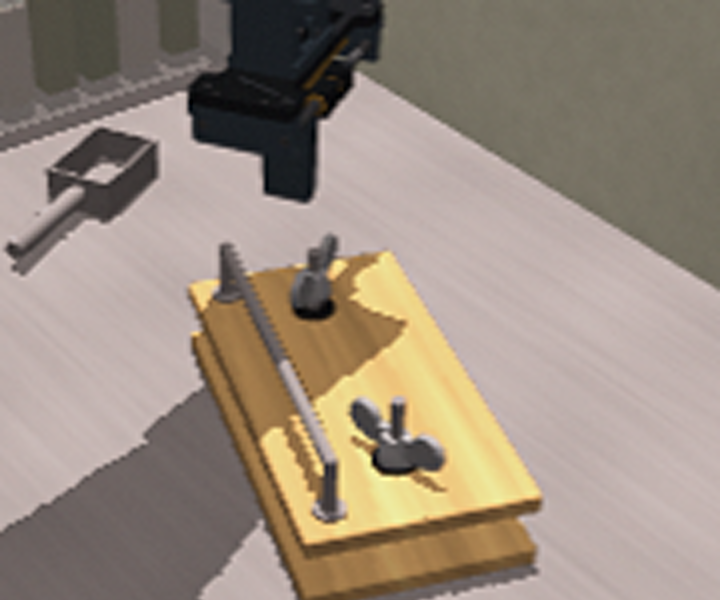

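The side view shows the shut fingers at about (290,190), behind the loose nut at (315,285) and clear of it. Next I'll lower them.

```bash
python3 -m handwheel '[[0,0,0.11,0,0,0,-1],[0,0,0.11,0,0,0,-1],[0,0,0.11,0,0,0,-1],[0,0,0.1,0,0,0,-1],[0,0,0,0,0,0,-1]]'
python3 -m handwheel '[[-0.04,0,0,0,0,0,-1],[-0.04,0,0,0,0,0,-1],[-0.03,0,0,0,0,0,-1],[0,0,0,0,0,0,-1]]'
python3 -c "
from h import *
plan(51,.0195,.078)"
```

```text
time_s: 3.8
eef_pos: [0.6357, 0.1364, 0.0761]
tool_rot: [-1.545, -2.733, 0.003]
force: [0.1, -0.7, 0.8]
grip_width: 0.0003
gripper_force: 0.0
time_s: 4.2
eef_pos: [0.6444, 0.1249, 0.0788]
tool_rot: [1.546, 2.734, 0.001]
force: [0.3, -0.0, 0.1]
grip_width: 0.0004
gripper_force: 0.0
t 4.2 pos [0.6444 0.1249 0.0788] F [ 0.29 -0.01  0.06] now-axes mm [ 0.5 -1.   0.8] turn [0.1 0.  0.1] | after-turn-axes mm [ 0.5 -1.   0.8] q6 -0.39
```

```bash
python3 -m handwheel '[[-0.03,0.015,0,0,0,0.0333,-1],[-0.03,0.015,0,0,0,0.0333,-1],[-0.03,0.015,0,0,0,0.0333,-1],[-0.03,0.015,0,0,0,0.0333,-1],[-0.03,0.015,0,0,0,0.0333,-1],[-0.03,0.015,0,0,0,0.0333,-1],[-0.03,0.015,0,0,0,0.0333,-1],[-0.03,0.015,0,0,0,0.0333,-1],[0,0,0,0,0,0,-1]]'
python3 - <<'E'
from h import *
plan(3,.0195,.078)
c=bot.camera('side');cv2.imwrite('pics/s2.png',cv2.resize(c['frame'][120:300,200:380,::-1],(720,720),interpolation=cv2.INTER_CUBIC)[:600]);
E
```

```text
time_s: 5.1
eef_pos: [0.6626, 0.1, 0.0786]
tool_rot: [2.526, 1.868, 0.0]
force: [-0.2, -0.8, 0.5]
grip_width: 0.0005
gripper_force: 0.0
t 5.1 pos [0.6626 0.1    0.0786] F [-0.23 -0.81  0.51] now-axes mm [-0.  -0.4  0.6] turn [ 0.  -0.   0.1] | after-turn-axes mm [-0.  -0.4  0.6] q6 0.41
```

View pics/s2.png

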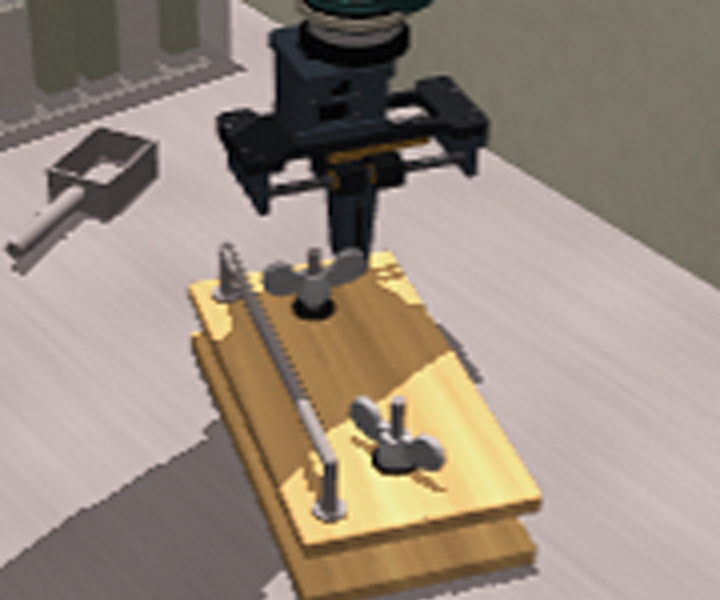

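The nut has turned: its wings now lie across the press, spanning roughly (265,280) to (362,262) with the finger behind the right one. The press hasn't moved. I'll continue the stroke.

```bash
python3 -m handwheel '[[-0.03,0.015,0,0,0,0.0333,-1],[-0.03,0.015,0,0,0,0.0333,-1],[-0.03,0.015,0,0,0,0.0333,-1],[-0.03,0.015,0,0,0,0.0333,-1],[-0.03,0.015,0,0,0,0.0333,-1],[-0.03,0.015,0,0,0,0.0333,-1],[-0.03,0.015,0,0,0,0.0333,-1],[-0.03,0.015,0,0,0,0.0333,-1],[-0.03,0.015,0,0,0,0.0333,-1],[-0.03,0.015,0,0,0,0.0333,-1]]'
python3 -m handwheel '[[-0.03,0.015,0,0,0,0.0333,-1],[-0.03,0.015,0,0,0,0.0333,-1],[-0.03,0.015,0,0,0,0.0333,-1],[-0.03,0.015,0,0,0,0.0333,-1],[-0.03,0.015,0,0,0,0.0333,-1],[-0.03,0.015,0,0,0,0.0333,-1],[-0.03,0.015,0,0,0,0.0333,-1],[-0.03,0.015,0,0,0,0.0333,-1],[-0.03,0.015,0,0,0,0.0333,-1],[-0.03,0.015,0,0,0,0.0333,-1]]'
python3 -c "
from h import *
plan(-117,.0195,.078)"
```

```text
time_s: 6.15
eef_pos: [0.6511, 0.0635, 0.0786]
tool_rot: [3.121, 0.359, 0.001]
force: [1.7, 0.3, -0.7]
grip_width: 0.0005
gripper_force: 0.6
time_s: 7.15
eef_pos: [0.6133, 0.0549, 0.0784]
tool_rot: [2.883, -1.248, 0.001]
force: [1.1, -2.1, -2.9]
grip_width: 0.0004
gripper_force: 1.1
t 7.15 pos [0.6133 0.0549 0.0784] F [ 1.1  -2.15 -2.86] now-axes mm [ 0.9 -0.1  0.4] turn [ 0.  -0.   0.3] | after-turn-axes mm [ 0.9 -0.1  0.4] q6 2.44
```

```bash
python3 -m handwheel '[[0.05,0,0,0,0,0,-1],[0.05,0,0,0,0,0,-1],[0,0,-0.2,0,0,0,-1],[0,0,-0.2,0,0,0,-1],[0,0,0,0,0,0,-1]]'
python3 -m handwheel '[[0.038,-0.042,0,0,0,-0.047,-1],[0.038,-0.042,0,0,0,-0.047,-1],[0.038,-0.042,0,0,0,-0.047,-1],[0.038,-0.042,0,0,0,-0.047,-1],[0.038,-0.042,0,0,0,-0.047,-1],[0.038,-0.042,0,0,0,-0.047,-1],[0.038,-0.042,0,0,0,-0.047,-1],[0.038,-0.042,0,0,0,-0.047,-1],[0.038,-0.042,0,0,0,-0.047,-1],[0.038,-0.042,0,0,0,-0.047,-1]]'
python3 -m handwheel '[[0.038,-0.042,0,0,0,-0.047,-1],[0.038,-0.042,0,0,0,-0.047,-1],[0.038,-0.042,0,0,0,-0.047,-1],[0.038,-0.042,0,0,0,-0.047,-1],[0.038,-0.042,0,0,0,-0.047,-1],[0.038,-0.042,0,0,0,-0.047,-1],[0.038,-0.042,0,0,0,-0.047,-1],[0.038,-0.042,0,0,0,-0.047,-1],[0.038,-0.042,0,0,0,-0.047,-1],[0.038,-0.042,0,0,0,-0.047,-1]]'
python3 -m handwheel '[[0.038,-0.042,0,0,0,-0.047,-1],[0,0,0,0,0,0,-1]]'
python3 - <<'E'
from h import *
plan(63,.033,.076)
c=bot.camera('top');W=cloud(c)[150:255,220:345].reshape(-1,3)
x=np.array([np.cos(YAW),np.sin(YAW)])
q=np.c_[(W[:,:2]-NUT)@x,(W[:,:2]-NUT)@Yp,W[:,2]]
n=q[(np.hypot(q[:,0],q[:,1])<.045)&(q[:,2]>.08)&(q[:,2]<.112)]
r=np.hypot(n[:,0],n[:,1]);m=n[r>.015]
print(len(m));print((np.c_[m*1000,np.degrees(np.arctan2(m[:,1],m[:,0]))]).round().tolist()[::2])
E
```

```text
time_s: 7.65
eef_pos: [0.6241, 0.046, 0.1294]
tool_rot: [-2.884, 1.241, -0.007]
force: [0.1, -0.2, -0.2]
grip_width: 0.0004
gripper_force: 0.0
time_s: 8.65
eef_pos: [0.6701, 0.0854, 0.1257]
tool_rot: [-2.967, -1.032, 0.001]
force: [-0.8, 0.1, 0.5]
grip_width: 0.0003
gripper_force: 0.0
time_s: 9.65
eef_pos: [0.6353, 0.137, 0.1257]
tool_rot: [-1.5, -2.76, 0.0]
force: [0.0, -0.2, 0.9]
grip_width: 0.0003
gripper_force: 0.0
time_s: 9.85
eef_pos: [0.6281, 0.1381, 0.1257]
tool_rot: [-1.298, -2.86, 0.001]
force: [0.4, -0.6, -0.1]
grip_width: 0.0005
gripper_force: 0.0
t 9.85 pos [0.6281 0.1381 0.1257] F [ 0.36 -0.55 -0.13] now-axes mm [ 0.7 -1.3 49.7] turn [-0.  -0.  -1.7] | after-turn-axes mm [ 0.8 -1.3 49.7] q6 -0.54
0
[]
```

```bash
python3 -m handwheel '[[0,-0.01,0.1,0,0,-0.01,-1],[0,0,0.1,0,0,0,-1],[0,0,0.1,0,0,0,-1],[0,0,0.11,0,0,0,-1],[0,0,0,0,0,0,-1]]'
python3 -m handwheel '[[-0.04,0,0,0,0,0,-1],[-0.04,0,0,0,0,0,-1],[-0.03,0,0,0,0,0,-1],[0,0,0,0,0,0,-1]]'
python3 -c "
from h import *
plan(63,.0195,.076)"
```

```text
time_s: 10.4
eef_pos: [0.6266, 0.1371, 0.0748]
tool_rot: [-1.261, -2.874, 0.003]
force: [-0.4, -0.7, 0.4]
grip_width: 0.0005
gripper_force: 0.0
time_s: 10.8
eef_pos: [0.6373, 0.1273, 0.0776]
tool_rot: [1.261, 2.876, 0.001]
force: [-0.4, -0.0, -0.3]
grip_width: 0.0007
gripper_force: 0.0
t 10.8 pos [0.6373 0.1273 0.0776] F [-0.45 -0.03 -0.25] now-axes mm [ 1.4 -0.8  1.6] turn [ 0.   0.  -0.3] | after-turn-axes mm [ 1.4 -0.7  1.6] q6 -0.58
```

```bash
python3 -m handwheel '[[-0.02,0.015,0.01,0,0,0.0333,-1],[-0.03,0.015,0.01,0,0,0.0333,-1],[-0.03,0.015,0,0,0,0.0333,-1],[-0.03,0.015,0,0,0,0.0333,-1],[-0.03,0.015,0,0,0,0.0333,-1],[-0.03,0.015,0,0,0,0.0333,-1],[-0.03,0.015,0,0,0,0.0333,-1],[-0.03,0.015,0,0,0,0.0333,-1],[-0.03,0.015,0,0,0,0.0333,-1],[-0.03,0.015,0,0,0,0.0333,-1]]'
python3 -c "
from h import *
plan(3,.0195,.076)"
python3 -m handwheel '[[-0.03,0.015,0,0,0,0.0333,-1],[-0.03,0.015,0,0,0,0.0333,-1],[-0.03,0.015,0,0,0,0.0333,-1],[-0.03,0.015,0,0,0,0.0333,-1],[-0.03,0.015,0,0,0,0.0333,-1],[-0.03,0.015,0,0,0,0.0333,-1],[-0.03,0.015,0,0,0,0.0333,-1],[-0.03,0.015,0,0,0,0.0333,-1],[-0.03,0.015,0,0,0,0.0333,-1],[-0.03,0.015,0,0,0,0.0333,-1]]'
python3 -m handwheel '[[-0.03,0.015,0,0,0,0.0333,-1],[-0.03,0.015,0,0,0,0.0333,-1],[-0.03,0.015,0,0,0,0.0333,-1],[-0.03,0.015,0,0,0,0.0333,-1],[-0.03,0.015,0,0,0,0.0333,-1],[-0.03,0.015,0,0,0,0.0333,-1],[-0.03,0.015,0,0,0,0.0333,-1],[-0.03,0.015,0,0,0,0.0333,-1],[-0.03,0.015,0,0,0,0.0333,-1],[-0.03,0.015,0,0,0,0.0333,-1]]'
python3 - <<'E'
from h import *
plan(-117,.0195,.076)
c=bot.camera('side');cv2.imwrite('pics/s3.png',cv2.resize(c['frame'][120:300,200:380,::-1],(720,720),interpolation=cv2.INTER_CUBIC)[:600]);
E
```

```text
time_s: 11.8
eef_pos: [0.6621, 0.1, 0.0751]
tool_rot: [2.534, 1.857, 0.001]
force: [1.1, 1.1, -0.9]
grip_width: 0.0002
gripper_force: 0.6
t 11.8 pos [0.6621 0.1    0.0751] F [ 1.15  1.1  -0.87] now-axes mm [ 0.   0.1 -0.9] turn [ 0.  -0.  -0.4] | after-turn-axes mm [ 0.   0.1 -0.9] q6 0.42
time_s: 12.8
eef_pos: [0.6504, 0.0632, 0.0751]
tool_rot: [3.123, 0.343, 0.002]
force: [1.2, -0.9, -1.3]
grip_width: 0.0006
gripper_force: 0.6
time_s: 13.8
eef_pos: [0.6126, 0.055, 0.075]
tool_rot: [-2.877, 1.263, -0.001]
force: [0.9, -2.2, -2.0]
grip_width: 0.0006
gripper_force: 1.0
t 13.8 pos [0.6126 0.055  0.075 ] F [ 0.88 -2.24 -1.99] now-axes mm [ 1.4 -0.7 -1. ] turn [-0.  -0.  -0.3] | after-turn-axes mm [ 1.4 -0.7 -1. ] q6 2.45
```

View pics/s3.png

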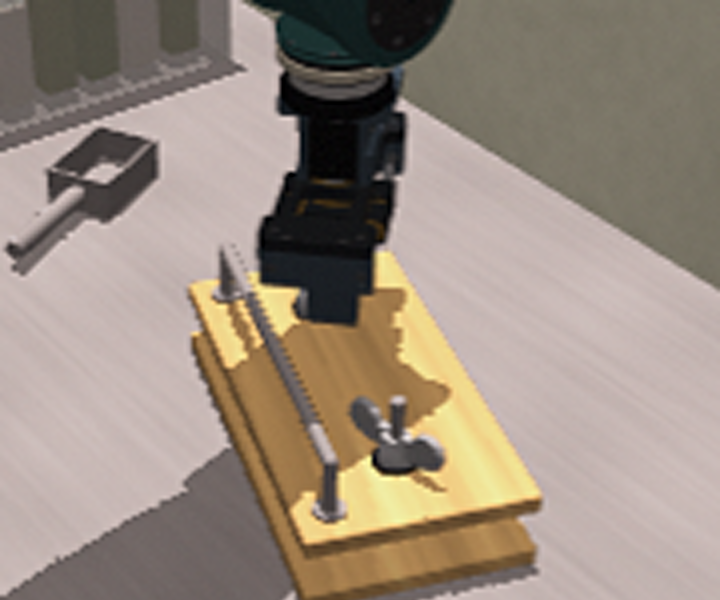

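The press is still where it was, and the finger hides the loose nut at (335,290). I'll go back for the third stroke.

```bash
python3 -m handwheel '[[0.05,0,0,0,0,0,-1],[0.05,0,0,0,0,0,-1],[0,0,-0.2,0,0,0,-1],[0,0,-0.2,0,0,0,-1],[0,0,0,0,0,0,-1]]'
python3 -m handwheel '[[0.038,-0.042,0,0,0,-0.047,-1],[0.038,-0.042,0,0,0,-0.047,-1],[0.038,-0.042,0,0,0,-0.047,-1],[0.038,-0.042,0,0,0,-0.047,-1],[0.038,-0.042,0,0,0,-0.047,-1],[0.038,-0.042,0,0,0,-0.047,-1],[0.038,-0.042,0,0,0,-0.047,-1],[0.038,-0.042,0,0,0,-0.047,-1],[0.038,-0.042,0,0,0,-0.047,-1],[0.038,-0.042,0,0,0,-0.047,-1]]'
python3 -m handwheel '[[0.038,-0.042,0,0,0,-0.047,-1],[0.038,-0.042,0,0,0,-0.047,-1],[0.038,-0.042,0,0,0,-0.047,-1],[0.038,-0.042,0,0,0,-0.047,-1],[0.038,-0.042,0,0,0,-0.047,-1],[0.038,-0.042,0,0,0,-0.047,-1],[0.038,-0.042,0,0,0,-0.047,-1],[0.038,-0.042,0,0,0,-0.047,-1],[0.038,-0.042,0,0,0,-0.047,-1],[0.038,-0.042,0,0,0,-0.047,-1]]'
python3 -m handwheel '[[0.038,-0.042,0,0,0,-0.047,-1],[0,0,0,0,0,-0.01,-1],[0,0,0,0,0,0,-1]]'
python3 -c "
from h import *
plan(63,.033,.074)"
```

```text
time_s: 14.35
eef_pos: [0.623, 0.0461, 0.1258]
tool_rot: [-2.879, 1.253, -0.006]
force: [0.6, -0.2, 0.8]
grip_width: 0.0004
gripper_force: 0.0
time_s: 15.35
eef_pos: [0.6693, 0.0851, 0.122]
tool_rot: [-2.971, -1.02, 0.001]
force: [-0.8, -0.3, -0.1]
grip_width: 0.0002
gripper_force: 0.0
time_s: 16.35
eef_pos: [0.6348, 0.1369, 0.1221]
tool_rot: [-1.511, -2.754, 0.0]
force: [0.5, -0.6, 0.7]
grip_width: 0.0006
gripper_force: 0.0
time_s: 16.65
eef_pos: [0.6282, 0.138, 0.1222]
tool_rot: [-1.267, -2.874, 0.0]
force: [0.2, -0.1, 0.8]
grip_width: 0.0006
gripper_force: 0.0
t 16.65 pos [0.6282 0.138  0.1222] F [ 0.15 -0.06  0.82] now-axes mm [ 0.8 -1.3 48.2] turn [-0.  -0.  -0.5] | after-turn-axes mm [ 0.9 -1.3 48.2] q6 -0.56
```

```bash
python3 -m handwheel '[[0,-0.01,0.1,0,0,0,-1],[0,0,0.1,0,0,0,-1],[0,0,0.1,0,0,0,-1],[0,0,0.1,0,0,0,-1],[0,0,0,0,0,0,-1],[-0.04,0,0,0,0,0,-1],[-0.04,0,0,0,0,0,-1],[-0.02,0,0,0,0,0,-1],[0,0,0,0,0,0,-1]]'
python3 -c "
from h import *
plan(63,.0195,.074)"
python3 -m handwheel '[[-0.03,0.015,0,0,0,0.0333,-1],[-0.03,0.015,0,0,0,0.0333,-1],[-0.03,0.015,0,0,0,0.0333,-1],[-0.03,0.015,0,0,0,0.0333,-1],[-0.03,0.015,0,0,0,0.0333,-1],[-0.03,0.015,0,0,0,0.0333,-1],[-0.03,0.015,0,0,0,0.0333,-1],[-0.03,0.015,0,0,0,0.0333,-1],[-0.03,0.015,0,0,0,0.0333,-1],[-0.03,0.015,0,0,0,0.0333,-1]]'
python3 -m handwheel '[[-0.03,0.015,0,0,0,0.0333,-1],[-0.03,0.015,0,0,0,0.0333,-1],[-0.03,0.015,0,0,0,0.0333,-1],[-0.03,0.015,0,0,0,0.0333,-1],[-0.03,0.015,0,0,0,0.0333,-1],[-0.03,0.015,0,0,0,0.0333,-1],[-0.03,0.015,0,0,0,0.0333,-1],[-0.03,0.015,0,0,0,0.0333,-1],[0,0,0,0,0,0,-1]]'
python3 - <<'E'
from h import *
plan(-45,.0195,.074)
c=bot.camera('side');cv2.imwrite('pics/s4.png',cv2.resize(c['frame'][120:300,200:380,::-1],(720,720),interpolation=cv2.INTER_CUBIC)[:600]);
E
```

```text
time_s: 17.55
eef_pos: [0.6359, 0.1282, 0.0752]
tool_rot: [1.27, 2.873, 0.001]
force: [1.2, 0.1, 1.1]
grip_width: 0.0005
gripper_force: 0.0
t 17.55 pos [0.6359 0.1282 0.0752] F [1.16 0.11 1.08] now-axes mm [-0.2 -0.3  1.2] turn [ 0.   0.  -0.6] | after-turn-axes mm [-0.2 -0.3  1.2] q6 -0.58
time_s: 18.55
eef_pos: [0.6614, 0.1, 0.0751]
tool_rot: [2.539, 1.849, 0.001]
force: [0.9, 0.9, -0.1]
grip_width: 0.0002
gripper_force: 0.7
time_s: 19.45
eef_pos: [0.6547, 0.069, 0.0751]
tool_rot: [3.071, 0.661, 0.001]
force: [0.2, -0.6, 0.8]
grip_width: 0.0006
gripper_force: 0.2
t 19.45 pos [0.6547 0.069  0.0751] F [ 0.16 -0.56  0.83] now-axes mm [1.8 0.4 1.1] turn [ 0.  -0.  -0.6] | after-turn-axes mm [1.8 0.4 1.1] q6 1.22
```

View pics/s4.png

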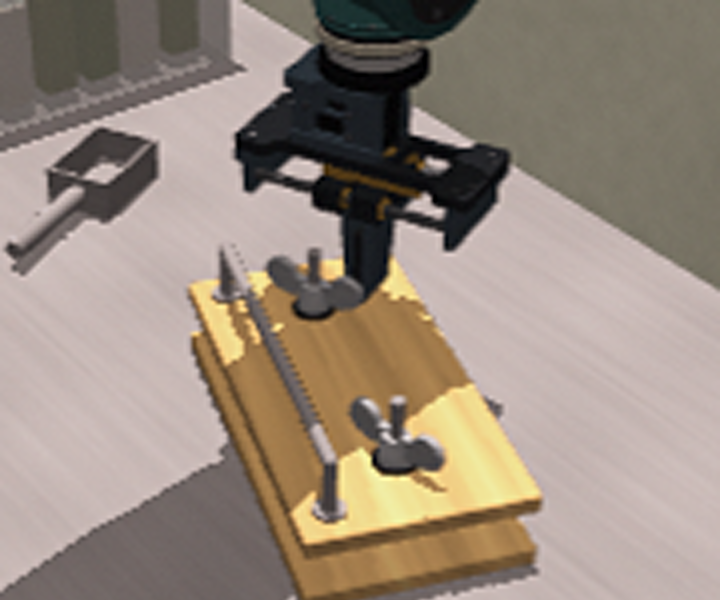

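The nut stands lower now, with its wings spanning roughly (285,270) to (345,292), nearly parallel to the home nut's. I'm closing on home gently and watching the force.

```bash
cat >> h.py <<'E'
def ft():
    f=[]
    s=bot.get_state();M=R.from_rotvec(s["tool_rot"]).as_matrix();print("tool-frame F",(M.T@s["force"]).round(1))
E
python3 -m handwheel '[[-0.03,0.015,0,0,0,0.0333,-1],[-0.03,0.015,0,0,0,0.0333,-1],[-0.03,0.015,0,0,0,0.0333,-1],[-0.03,0.015,0,0,0,0.0333,-1],[-0.03,0.015,0,0,0,0.0333,-1],[-0.03,0.015,0,0,0,0.0333,-1],[0,0,0,0,0,0,-1]]'
python3 -c "
from h import *
plan(-81,.0195,.074);ft()"
python3 -m handwheel '[[-0.015,0.0075,0,0,0,0.0167,-1],[-0.015,0.0075,0,0,0,0.0167,-1],[0,0,0,0,0,0,-1],[0,0,0,0,0,0,-1]]'
python3 -c "
from h import *
plan(-87,.0195,.074);ft()"
```

```text
time_s: 20.2
eef_pos: [0.6351, 0.0554, 0.0748]
tool_rot: [3.126, -0.314, 0.0]
force: [1.1, 0.5, -0.5]
grip_width: 0.0005
gripper_force: 0.2
t 20.2 pos [0.6351 0.0554 0.0748] F [ 1.05  0.46 -0.52] now-axes mm [ 2.6 -0.1  0.8] turn [ 0.  -0.  -0.4] | after-turn-axes mm [ 2.6 -0.1  0.8] q6 1.82
tool-frame F [ 0.9 -0.7  0.5]
time_s: 20.6
eef_pos: [0.6315, 0.0545, 0.0748]
tool_rot: [-3.106, 0.472, -0.0]
force: [1.1, -0.1, 0.3]
grip_width: 0.0003
gripper_force: 0.4
t 20.6 pos [0.6315 0.0545 0.0748] F [ 1.1  -0.07  0.28] now-axes mm [ 2.4 -0.   0.8] turn [-0.  -0.  -0.2] | after-turn-axes mm [ 2.4 -0.   0.8] q6 1.92
tool-frame F [ 1.1 -0.3 -0.3]
```

```bash
for i in 1; do python3 -m handwheel '[[-0.015,0.0075,0,0,0,0.0167,-1],[0,0,0,0,0,0,-1],[0,0,0,0,0,0,-1]]'; done
python3 -c "
from h import *
ft()"
python3 -m handwheel '[[-0.015,0.0075,0,0,0,0.0167,-1],[0,0,0,0,0,0,-1],[0,0,0,0,0,0,-1]]'
python3 -c "
from h import *
plan(-93,.0195,.074);ft()"
python3 -m handwheel '[[-0.015,0.0075,0,0,0,0.0167,-1],[0,0,0,0,0,0,-1],[0,0,0,0,0,0,-1]]'
python3 -c "
from h import *
plan(-96,.0195,.074);ft()"
```

```text
time_s: 20.9
eef_pos: [0.6298, 0.0541, 0.0748]
tool_rot: [-3.092, 0.556, -0.001]
force: [2.9, -2.4, -2.5]
grip_width: 0.0005
gripper_force: 1.9
tool-frame F [3.6 1.2 2.5]
time_s: 21.2
eef_pos: [0.6285, 0.0537, 0.075]
tool_rot: [-3.076, 0.638, -0.004]
force: [8.7, -3.9, -4.3]
grip_width: 0.0006
gripper_force: 4.3
t 21.2 pos [0.6285 0.0537 0.075 ] F [ 8.69 -3.91 -4.3 ] now-axes mm [1.5 0.  1. ] turn [-0.  -0.1 -0.3] | after-turn-axes mm [1.5 0.  1. ] q6 2.03
tool-frame F [9.5 0.1 4.3]
time_s: 21.5
eef_pos: [0.6269, 0.0536, 0.0752]
tool_rot: [-3.058, 0.718, -0.005]
force: [8.8, -4.3, -4.5]
grip_width: 0.0006
gripper_force: 5.1
t 21.5 pos [0.6269 0.0536 0.0752] F [ 8.84 -4.28 -4.47] now-axes mm [1.2 0.2 1.2] turn [-0.1 -0.2 -0.3] | after-turn-axes mm [1.2 0.2 1.2] q6 2.08
tool-frame F [ 9.8 -0.1  4.5]
```

The force climbed to about 9.5 N against the stop and levelled off, so the nut is home. I'm backing off and lifting clear to look.

```bash
python3 -m handwheel '[[0.05,0,0,0,0,0,-1],[0.06,0,0,0,0,0,-1],[0,0,-0.3,0,0,0,-1],[0,0,-0.4,0,0,0,-1],[0,0,-0.4,0,0,0,-1],[0,0,-0.3,0,0,0,-1],[0.35,0,0,0,0,0,-1],[0.4,0,0,0,0,0,-1],[0.4,0,0,0,0,0,-1],[0.4,0,0,0,0,0,-1]]'
python3 -m handwheel '[[0.4,0,0,0,0,0,-1],[0.4,0,0,0,0,0,-1],[0,0,0,0,0,0,-1]]'
python3 - <<'E'
from h import *
c=bot.camera('top');cv2.imwrite('pics/t5.png',cv2.resize(c['frame'][150:255,220:345,::-1],None,fx=4,fy=4,interpolation=cv2.INTER_CUBIC))
Sd=bot.camera('side');cv2.imwrite('pics/s5.png',cv2.resize(Sd['frame'][120:300,200:380,::-1],(720,720),interpolation=cv2.INTER_CUBIC)[:600])
T=cloud(c)[150:255,220:345].reshape(-1,3);T=T[np.isfinite(T).all(1)]
b=T[(T[:,2]>.045)&(T[:,2]<.066)];print(cv2.minAreaRect(b[:,:2].astype(np.float32)*1000))
x=np.array([np.cos(YAW),np.sin(YAW)])
S=cloud(Sd)[150:280,230:345].reshape(-1,3);S=S[np.isfinite(S).all(1)]
for nm,A in(("top",T),("side",S)):
  for s in(1,-1):
    q=np.c_[(A[:,:2]-C)@x,(A[:,:2]-C)@Yp-s*.09,A[:,2]];r=np.hypot(q[:,0],q[:,1])
    n=q[(r<.045)&(r>.016)&(q[:,2]>.072)&(q[:,2]<.115)]
    v=np.exp(2j*np.arctan2(n[:,1],n[:,0])).mean()
    print(nm,s,len(n),"wing axis deg",np.degrees(np.angle(v))/2,"z 95%",np.percentile(n[:,2],[50,80,95]))
    h=n; l=cv2.fitLine((n[:,:2]*1000).astype(np.float32),cv2.DIST_L2,0,.01,.01).ravel();print("  line deg",np.degrees(np.arctan2(l[1],l[0])),l[2:])
E
```

```text
time_s: 22.5
eef_pos: [0.805, -0.0363, 0.2427]
tool_rot: [-3.058, 0.72, 0.001]
force: [0.6, 0.5, 0.7]
grip_width: 0.0001
gripper_force: 0.0
time_s: 22.8
eef_pos: [0.8924, -0.0812, 0.2406]
tool_rot: [3.057, -0.723, -0.001]
force: [0.4, 0.0, -0.4]
grip_width: 0.0009
gripper_force: 0.0
((644.754150390625, 111.56793212890625), (84.27050018310547, 138.2176513671875), 78.15505981445312)
top 1 30 wing axis deg 89.05823984831913 z 95% [0.08778404 0.09357637 0.09556806]
  line deg 81.28913 [-2.7732928 18.401463 ]<stdin>:12: RuntimeWarning: Mean of empty slice.
  ret = ret.dtype.type(ret / rcount)
Traceback (most recent call last):
IndexError: index -1 is out of bounds for axis 0 with size 0
```

View pics/s5.png

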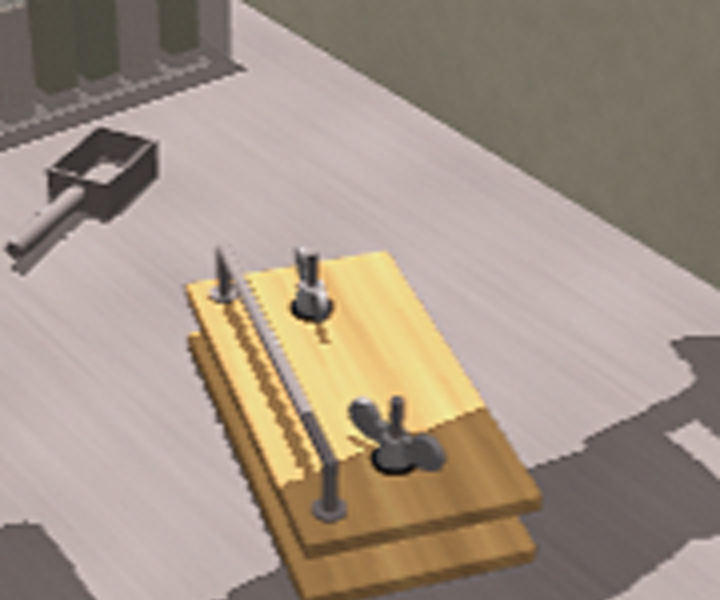

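View pics/t5.png

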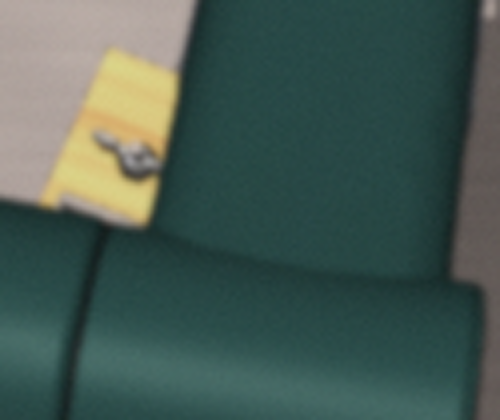

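The side view shows the loose nut low on its washer at (313,300), with its wings almost along the press's y axis as expected at home. Their tops measure about 95 mm, which matches the home height. The press shifted by about one pixel at most, the scoop is untouched, and the hand is clear.

```bash
python3 -c "
from h import *
print(bot.sign_off())"
```

```text
the job is handed in; nothing more can be done
None
```

The loose wing nut is home on its washer after three clockwise fingertip strokes: the push force rose to about 9.5 N at the stop and its wing tops measured about 95 mm. The press shifted by about one pixel (2–3 mm) at one corner in the side view, the bystanders were not touched, the hand ended clear, and the job is handed in.

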